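# Clear the check weights off the counting scale into their cases

### The arm

A 6-joint arm with a two-finger parallel gripper is mounted at the origin on a cart in front of the work surface, level with it; the furniture and walls round the work are solid. World frame = base frame: x ahead of the robot, y to its left, z up, the work surface at z = 0. Lengths are in m, angles in rad, forces in N, time in s.
With the tool pointing down it reaches from about 0.375 to 0.975 m from the base axis. Payload 3.8 kg.
Tool frame: the origin (TCP) lies between the finger pads; the fingertips stand 8 mm ahead of it and the grasp point (between the pads) lies 11 mm behind it; z points along the fingers, y is the line along which they close (so a half turn about z gives the same grasp; the last joint's range is limited). The gripper opens to 85 mm and grips with 20 to 120 N. Pads are 22 mm wide; open, the fingers measure 114 mm over their backs; the gripper's body (76 mm by 85 mm) begins 54 mm behind the grasp point. The pads swing forward as they close: fully open they stand 13 mm farther back than shut.
Start: joints at [-1.329, 0.264, 1.604, -0, 1.274, -0.037], TCP at [0.186, -0.649, 0.239] pointing down, gripper open.
Joint ranges: [-2.63, 2.63], [-0.94, 2.18], [0.31, 2.57], [-1.31, 4.45], [0, 2.66], [-2.55, 2.55]. Speed limits (rad/s): [2.57, 2.57, 3.14, 3.14, 3.14, 3.14].

### API

Orientations are given as a unit quaternion [w, x, y, z].
In Python, from bench import sensors, optics, ticket gives the robot as it stands. The module is installed in compiled form; this text tells all that it offers.
- The arm moves only by the tool step_arm, never from a script. Its argument "motion" is text: rows parted by semicolons, each of 7 numbers parted by spaces: the turn, a rotation vector about the world's x, y, z in degrees, then the shift along the world's x, y, z in m, then the finger opening in m, from 0 to 0.0854. In form: rx ry rz x y z grip; .... A call has 1 to 5 rows; each row is the pose to reach, as a shift and turn from the pose commanded when the call began; what a row does not reach only later rows make up. A row lasts 1/10 s, in which the tool goes at most 50 mm and 8.59 degrees, less where a joint would pass 70% of its speed; a pose out of reach is approached as far as the arm can. A call with a gripper value outside its range is refused whole. The fingers move at their own pace and stop on an object; "force" is the grip in N (left out, the last holds). Time passes only in rows, so rows that repeat a pose let the fingers close. It gives the time, the measured TCP pose, the force, the opening and the grip force at its end, in the units of the state.
- sensors.get_state(): the state, without advancing time (a new reading comes with each control period).
- optics.capture(name): name is "scene" or "top"; returns (picture, depth): 480x640x3 uint8, red, green, blue; 480x640 float32, m along the optical axis (not along the pixel's ray), 0 where there is no reading.
- optics.get_calibration(name): a dict with "fx", "fy", "cx", "cy" (pixels), "position" and "rotation" of the camera in the world. Camera axes: x right, y down, z forward; pixel columns grow to the right and rows downward; lengths in m; the calibration is good to about 2 mm. A picture is of the moment at which its call begins. get_calibration takes no time and is no camera call.
- ticket.sign_off(): hands the job in; it is judged then, once.
The state is a dict: "t": time; "joint_positions": joint angles; "qvel": joint speeds; "joint_torque": joint torques, N m; "tool_pos": TCP position; "eef_rot": TCP orientation; "ft_force": force on the tool from outside, world axes, zero at the start; "wrist_torque": the same for the moment, N m; "grip_width": finger opening in m; "grasp_force": force on a finger pad.
Only numpy, scipy, OpenCV 4.12 (cv2) and the standard library are available. Lean on these libraries where they do the work, as an engineer would, in place of code of your own. Each camera call takes 0.05 s, during which the arm holds its last target. There are 200 camera calls.

### The job

The counting scale has been checked; put its stack of four steel check weights away. From the top down, smallest first, lower each weight upright into the well of its own grey case base - the base whose well fits its diameter - and let it go, so that at the end all four stand flat in their own wells and the pan is empty. Do not drop or tip a weight, do not press hard on the pan, and leave the dish of counted screws where it is.

Things in the scene. Friction and masses are not known exactly. Their poses are not given: they have to be found in the camera images.
- weight_50: smallest check weight: plain upright stainless-steel cylinder, 18 mm diameter, 25 mm tall, 50 g, thin groove round it near the top; top of the stack at the start. Origin at the centre of its underside, z up. A fume fan and a hanging driver are left behind the scale, lowest 0.28 m up, nearest 0.6 m from the robot: swing in nearer than that.
- weight_100: second smallest check weight: plain upright stainless-steel cylinder, 24 mm diameter, 28 mm tall, 100 g, thin groove round it near the top; second from the top at the start. Origin at the centre of its underside, z up.
- weight_200: second largest check weight: plain upright stainless-steel cylinder, 32 mm diameter, 32 mm tall, 200 g, thin groove round it near the top; third from the top at the start. Origin at the centre of its underside, z up.
- weight_500: largest check weight: plain upright stainless-steel cylinder, 46 mm diameter, 38 mm tall, 500 g, thin groove round it near the top; bottom of the stack, standing on the pan at the start. Origin at the centre of its underside, z up.
- base_50: case base of the 50 g weight, smallest of four: round grey plastic base fixed on the bench, 48 mm diameter, 20 mm high, tapered well in its top: floor 22 mm, mouth 35 mm across, 10 mm deep; it guides the weight to the middle, to stand on the floor 10 mm above the bench, 15 mm of it above the base. Origin: centre of the underside, on the bench, z up.
- base_100: case base of the 100 g weight, second smallest of four: round grey plastic base fixed on the bench, 54 mm diameter, 20 mm high, tapered well in its top: floor 28 mm, mouth 41 mm across, 10 mm deep; it guides the weight to the middle, to stand on the floor 10 mm above the bench, 18 mm of it above the base. Origin: centre of the underside, on the bench, z up.
- base_200: case base of the 200 g weight, second largest of four: round grey plastic base fixed on the bench, 62 mm diameter, 20 mm high, tapered well in its top: floor 36 mm, mouth 49 mm across, 10 mm deep; it guides the weight to the middle, to stand on the floor 10 mm above the bench, 22 mm of it above the base. Origin: centre of the underside, on the bench, z up.
- base_500: case base of the 500 g weight, largest of four: round grey plastic base fixed on the bench, 76 mm diameter, 20 mm high, tapered well in its top: floor 50 mm, mouth 63 mm across, 10 mm deep; it guides the weight to the middle, to stand on the floor 10 mm above the bench, 28 mm of it above the base. Origin: centre of the underside, on the bench, z up.
- scale_pan (a joint): sinking (m, down positive) of the square 130 mm steel pan of the grey counting scale (200 x 150 mm, dark sloped display towards the robot); pan top 53 mm above the bench. 0 when empty, 0.2 mm per newton, 1.7 mm under the stack; stop at 7 mm. Only the weights stand higher than the pan.
- screw_dish: round steel dish with the counted screws in it, 94 mm diameter, 18 mm high, loose on the bench behind the bases, beside the scale. Origin at the centre of its underside.
Things that resemble listed ones, but are neither listed nor needed, are in the scene too. What is shaped like the weight_500 but green is not meant.

How it is judged:
On the way, in this order (a step that is already met when the one before it is completed fails the run):
1. the 50 g weight stands in its own case base, let go (horizontal distance between weight_50 and base_50 below 0.005 m and z of weight_50 in the frame of base_50 between 0.007 and 0.013 m and angle between weight_50's own z axis and vertical below 0.09 rad and contact force between the fingers and weight_50 below 0.1 N), for 0.2 s.
2. the 100 g weight stands in its own case base, let go (horizontal distance between weight_100 and base_100 below 0.005 m and z of weight_100 in the frame of base_100 between 0.007 and 0.013 m and angle between weight_100's own z axis and vertical below 0.09 rad and contact force between the fingers and weight_100 below 0.1 N), for 0.2 s.
3. the 200 g weight stands in its own case base, let go (horizontal distance between weight_200 and base_200 below 0.005 m and z of weight_200 in the frame of base_200 between 0.007 and 0.013 m and angle between weight_200's own z axis and vertical below 0.09 rad and contact force between the fingers and weight_200 below 0.1 N), for 0.2 s.
4. the 500 g weight stands in its own case base, let go (horizontal distance between weight_500 and base_500 below 0.005 m and z of weight_500 in the frame of base_500 between 0.007 and 0.013 m and angle between weight_500's own z axis and vertical below 0.09 rad and contact force between the fingers and weight_500 below 0.1 N), for 0.2 s.
At the end, for the whole second after the job is handed in: Each of the four weights stands upright (within 5 degrees) on the floor of its own base's well (within 5 mm of its centre, underside 10 mm +- 3 mm above the bench), at rest, and the pan reads empty (deflection under 0.3 mm) (horizontal distance between weight_50 and base_50 below 0.005 m and z of weight_50 in the frame of base_50 between 0.007 and 0.013 m and angle between each of weight_50, weight_100, weight_200, weight_500's own z axis and vertical below 0.09 rad and horizontal distance between weight_100 and base_100 below 0.005 m and z of weight_100 in the frame of base_100 between 0.007 and 0.013 m and horizontal distance between weight_200 and base_200 below 0.005 m and z of weight_200 in the frame of base_200 between 0.007 and 0.013 m and horizontal distance between weight_500 and base_500 below 0.005 m and z of weight_500 in the frame of base_500 between 0.007 and 0.013 m and linear speed of each of weight_50, weight_100, weight_200, weight_500 below 0.02 m/s and value of joint scale_pan below 0.0003 m); the robot touches nothing.
It fails at once if the pan is pressed down hard (more than 5.5 mm, about 27 N on it) (value of joint scale_pan above 0.0055 m).
It fails at once if a weight tips over (angle between any of weight_50, weight_100, weight_200, weight_500's own z axis and vertical above 0.6 rad).
It fails at once if a weight is let fall: out of the fingers and moving faster than 0.7 m/s (a drop of more than about 25 mm) ((linear speed of weight_50 above 0.7 m/s and contact force between the fingers and weight_50 below 0.05 N) or (linear speed of weight_100 above 0.7 m/s and contact force between the fingers and weight_100 below 0.05 N) or (linear speed of weight_200 above 0.7 m/s and contact force between the fingers and weight_200 below 0.05 N) or (linear speed of weight_500 above 0.7 m/s and contact force between the fingers and weight_500 below 0.05 N)).
It fails at once if the screw dish is shifted more than 20 mm (distance of screw_dish from where it was at the start of the episode above 0.02 m).
It also fails if it takes over 93 s, if anything falls off the work surface, if the arm or the gripper's body presses on something with over 40 N, if the wrist force passes 120 N, or if a joint passes its speed limit or range.

## Working session

There is one attempt and no reset: what is moved stays moved. The work goes in short steps, Python scripts to look and compute and a tool call to move; the robot and the scene stay as the last step left them, time stands still between calls to the robot, and variables do not carry over. Pictures are saved under pics/ and viewed, at most 14 in all, crops included, and the job is handed in when it is done.

Besides the shell and the picture viewer there is one more tool, called after ">>>" by a JSON object that holds its "name" and its "arguments". step_arm: Moves the arm, as the interface text tells. Its arguments: {"type":"object","properties":{"motion":{"type":"string"},"force":{"type":"number"}},"required":["motion"]}

```bash
mkdir -p pics; python3 - <<'E'
from bench import sensors, optics
import cv2, numpy as np
for n in("scene","top"):
    p,d=optics.capture(n); cv2.imwrite(f"pics/{n}0.png",p[:,:,::-1]); np.savez(f"pics/{n}0.npz",p=p,d=d)
    c=optics.get_calibration(n); print(n,{k:np.round(v,4).tolist() for k,v in c.items()})
s=sensors.get_state(); print({k:np.round(v,4).tolist() for k,v in s.items()})
E
```

```text
scene {'fx': 499.4621, 'fy': 499.4621, 'cx': 315.2433, 'cy': 246.0533, 'position': [-0.2123, 0.4445, 0.5821], 'rotation': [0.2638, -0.411, 0.7452, -0.4541]}
top {'fx': 587.0989, 'fy': 587.0989, 'cx': 317.1467, 'cy': 240.5608, 'position': [0.414, -0.0463, 1.2918], 'rotation': [0.0497, -0.6978, 0.7131, -0.0445]}
{'t': 0.1, 'joint_positions': [-1.3289, 0.2647, 1.6053, -0.0, 1.2737, -0.0369], 'qvel': [-0.0008, -0.0008, -0.0021, -0.0006, -0.0002, 0.0011], 'joint_torque': [0.0006, -51.6706, -36.8589, -0.0, 0.0062, -0.0], 'tool_pos': [0.1856, -0.6483, 0.238], 'eef_rot': [-0.0011, 0.9903, 0.1389, -0.0001], 'ft_force': [0.4443, 0.3046, 0.8524], 'wrist_torque': [0.0625, 0.0155, 0.053], 'grasp_force': 0.0, 'grip_width': 0.0853}
```

View pics/scene0.png

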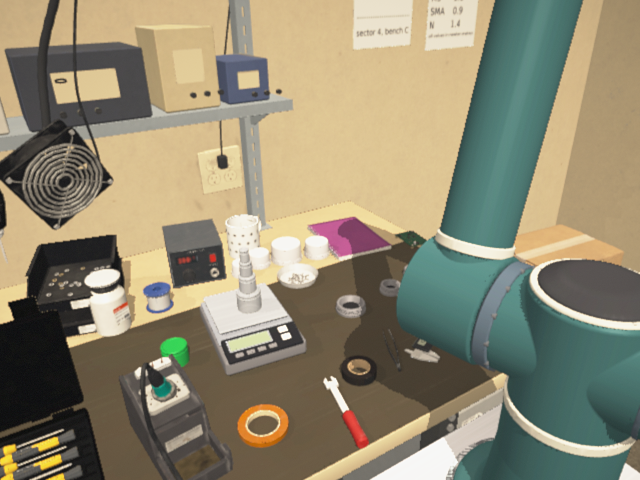

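View pics/top0.png

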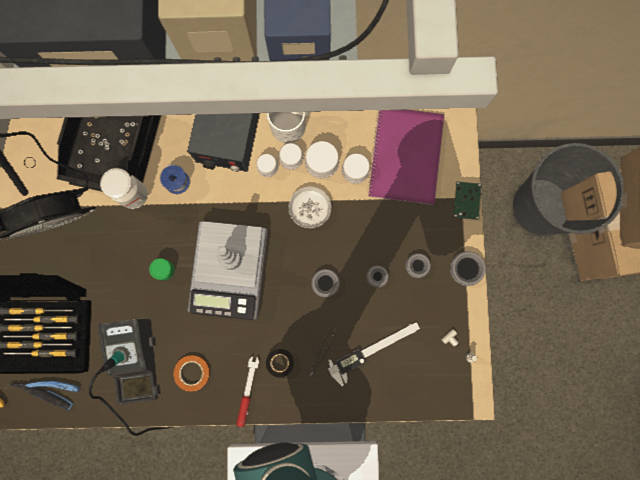

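Scene: stack on the pan at about (248,285); green look-alike at (175,350). Top: stack (229,257), green (160,268), four grey rings (325,281), (377,275), (418,265), (467,268), dish (310,207), orange and black tape rolls (191,373), (280,362).

```bash
cat > h.py <<'E'
import numpy as np, cv2
from bench import sensors, optics
from scipy.spatial.transform import Rotation as R
def cal(n):
    c=optics.get_calibration(n); r=np.array(c["rotation"],float)
    M=r if r.shape==(3,3) else R.from_quat(r,scalar_first=True).as_matrix()
    return c,np.array(c["position"]),M
def ray(n,uv):
    c,p,M=cal(n); uv=np.atleast_2d(uv)
    return p,np.c_[(uv[:,0]-c["cx"])/c["fx"],(uv[:,1]-c["cy"])/c["fy"],np.ones(len(uv))]@M.T
def plane(n,uv,z):
    p,d=ray(n,uv); return p+d*((z-p[2])/d[:,2])[:,None]
def proj(n,X):
    c,p,M=cal(n); q=(np.atleast_2d(X)-p)@M
    return np.c_[q[:,0]/q[:,2]*c["fx"]+c["cx"],q[:,1]/q[:,2]*c["fy"]+c["cy"]]
def cloud(n,D):
    v,u=np.mgrid[:480,:640]; p,d=ray(n,np.c_[u.ravel(),v.ravel()])
    X=p+d*D.reshape(-1,1); X[D.ravel()==0]=np.nan
    return X.reshape(480,640,3)
E
python3 - <<'E'
from h import *
print("base,tcp in top",proj("top",[[0,0,0],[.186,-.649,.239]]).round(0).tolist(), "scene",proj("scene",[[0,0,0],[.186,-.649,.239]]).round(0).tolist())
f=np.load("pics/top0.npz"); P,D=f["p"],f["d"]; X=cloud("top",D)
for u,v in[(345,240),(325,281),(377,275),(418,265),(467,268),(310,207),(205,240),(225,251),(229,257),(160,268)]: print((u,v),X[v,u].round(4).tolist())
hs=cv2.cvtColor(P,cv2.COLOR_RGB2HSV)
for u,v in [(325,281),(377,275),(418,265),(467,268)]:
    # base top annulus: points with z 14..26mm
    sub=np.zeros((480,640),bool); sub[v-28:v+28,u-28:u+28]=1
    m=sub&(abs(X[...,2]-.02)<.005)
    c=max(cv2.findContours(m.astype(np.uint8),cv2.RETR_EXTERNAL,cv2.CHAIN_APPROX_NONE)[0],key=cv2.contourArea)
    e=cv2.fitEllipse(c); w=plane("top",[e[0]],.02)[0]; cc=plane("top",c[:,0].astype(float),.02)
    (ce,r)=cv2.minEnclosingCircle((cc[:,:2]*1000).astype(np.float32))
    print(np.round(e[0],1),"axes",np.round(e[1],1),w.round(4),"dia mm",round(2*r,1),"area dia",round(2e3*np.sqrt(cv2.contourArea((cc[:,:2]).astype(np.float32))/np.pi),1),np.round(ce,1))
# stack levels
sub=X[225:285,200:262]
for lo,hi in[(.05,.056),(.083,.095),(.115,.128),(.143,.155),(.165,.185)]:
    m=(sub[...,2]>lo)&(sub[...,2]<hi); q=sub[m]; print(lo,len(q),q.mean(0).round(4) if len(q) else "", np.ptp(q,axis=0).round(3) if len(q) else "")
a=cv2.resize(P[205:325,180:280][:,:,::-1],(500,600),interpolation=cv2.INTER_CUBIC)
S=np.load("pics/scene0.npz")["p"][:,:,::-1]
b=cv2.resize(S[230:350,195:255+0],(300,600),interpolation=cv2.INTER_CUBIC)
cv2.imwrite("pics/stack.png",np.hstack([a,b])[:600,:800])
E
```

```text
base,tcp in top [[305.0, 520.0], [676.0, 446.0]] scene [[537.0, 508.0], [695.0, 186.0]]
(345, 240) [0.5869, -0.1004, 0.0021]
(325, 281) [0.4966, -0.054, 0.01]
(377, 275) [0.5075, -0.1682, 0.0057]
(418, 265) [0.5269, -0.2577, 0.0126]
(467, 268) [0.5185, -0.3655, 0.0066]
(310, 207) [0.6634, -0.0243, -0.0002]
(205, 240) [0.5865, 0.1998, 0.0548]
(225, 251) [0.5473, 0.137, 0.177]
(229, 257) [0.5396, 0.1351, 0.1405]
(160, 268) [0.5301, 0.299, 0.0401]
[325.5 282.4] axes [26.1 26.5] [ 0.4929 -0.0549  0.02  ] dia mm 59.0 area dia 56.8 [493.  -54.9]
[377.8 275.7] axes [19.7 20. ] [ 0.5049 -0.1684  0.02  ] dia mm 45.2 area dia 42.9 [ 504.8 -168.5]
[418.5 264.8] axes [22.3 22.8] [ 0.5267 -0.2576  0.02  ] dia mm 51.4 area dia 48.9 [ 527.  -257.7]
[468.5 267.9] axes [32.  33.2] [ 0.5175 -0.3655  0.02  ] dia mm 74.5 area dia 70.6 [ 516.6 -365.7]
0.05 2319 [0.5577 0.1481 0.0528] [0.129 0.131 0.006]
0.083 162 [0.5389 0.1398 0.0897] [0.046 0.045 0.012]
0.115 81 [0.5414 0.1394 0.122 ] [0.03  0.031 0.012]
0.143 44 [0.5437 0.1414 0.1497] [0.022 0.022 0.01 ]
0.165 74 [0.5495 0.1426 0.1748] [0.016 0.017 0.015]
```

View pics/stack.png

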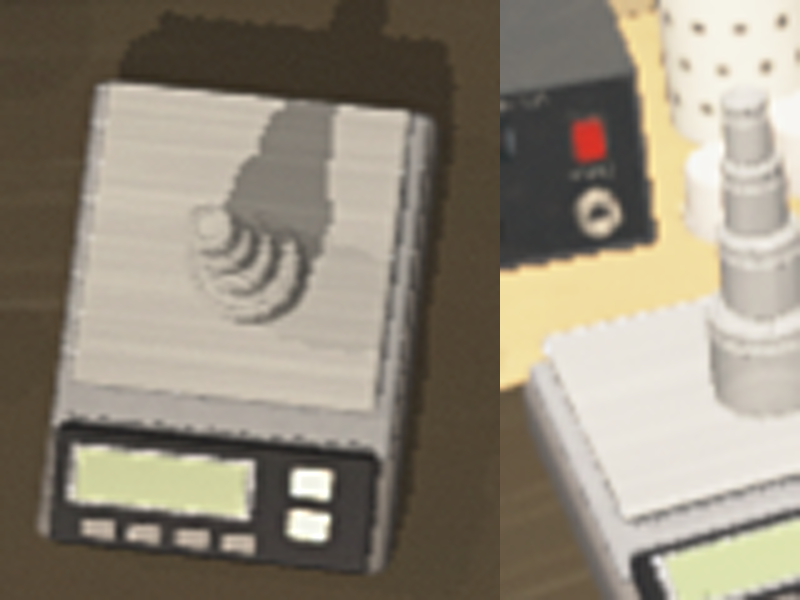

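The crop shows the steel stack with its top disc at top-view (222,251), stepping down to the 500 g disc around (231,258). The green cylinder at (160,268) is the decoy. The bases' measured diameters are 59, 45, 51 and 74 mm, so they sort cleanly as 200, 50, 100 and 500. Next I refine the stack position and check the hanging obstacles.

```bash
python3 - <<'E'
from h import *
f=np.load("pics/top0.npz"); X=cloud("top",f["d"]); g=np.load("pics/scene0.npz"); Y=cloud("scene",g["d"])
for n,C in(("top",X),("scene",Y)):
    m=(C[...,2]>.22)&(C[...,2]<.75)&(C[...,0]>.35)&(C[...,0]<.95)
    k,l,st,ce=cv2.connectedComponentsWithStats(m.astype(np.uint8))
    for i in range(1,k):
        if st[i,4]>60: q=C[l==i]; print(n,st[i],"min",np.nanmin(q,0).round(2),"max",np.nanmax(q,0).round(2))
# circle fits from both views at each height: side points
pts=np.r_[X[225:285,200:262].reshape(-1,3),Y[235:320,225:275].reshape(-1,3)]
src=np.r_[np.zeros(60*62),np.ones(85*50)]
from scipy.optimize import least_squares
for nm,lo,hi,r in(("500",.057,.085,.023),("200",.094,.117,.016),("100",.126,.145,.012),("50",.153,.17,.009)):
    for s in(0,1,2):
        m=(pts[:,2]>lo)&(pts[:,2]<hi)&(np.hypot(pts[:,0]-.543,pts[:,1]-.14)<.04)&((src==s)|(s==2)); q=pts[m]
        if len(q)<5: continue
        o=least_squares(lambda c:np.hypot(*(q[:,:2]-c).T)-r,[.543,.141],loss="soft_l1",f_scale=.001)
        print(nm,"view",s,len(q),o.x.round(4),"rms",np.sqrt(np.mean(o.fun**2)).round(4))
    zt={"500":.0893,"200":.1213,"100":.1493,"50":.1743}[nm]
    q=X[225:285,200:262].reshape(-1,3); m=abs(q[:,2]-zt)<.0035; q=q[m&(np.hypot(q[:,0]-.543,q[:,1]-.14)<.04)]
    (c,rr)=cv2.minEnclosingCircle((q[:,:2]*1000).astype(np.float32)); print("  top face",len(q),np.round(c,1),"r",round(rr,1),"zmed",np.median(q[:,2]).round(4))
E
```

```text
top [    0     0   357    61 20639] min [ 0.81 -0.11  0.37] max [0.95 0.45 0.54]
top [326  46  32  14 210] min [ 0.83 -0.11  0.37] max [ 0.86 -0.06  0.4 ]
top [  0  63 103   5 277] min [0.81 0.29 0.37] max [0.84 0.46 0.44]
top [   0  131   96  109 3261] min [0.55 0.29 0.28] max [0.66 0.5  0.69]
top [  0 150  29  46 409] min [0.61 0.33 0.42] max [0.64 0.4  0.63]
scene [    0     0   293   230 30822] min [ 0.55 -0.12  0.27] max [0.95 0.48 0.58]
scene [ 599    0   41   97 2899] min [ 0.79 -1.6   0.22] max [ 0.95 -1.56  0.54]
scene [  0 190   7  48 243] min [0.57 0.48 0.28] max [0.6  0.5  0.35]
500 view 0 70 [0.5453 0.1446] rms 0.0064
500 view 1 304 [0.5425 0.1414] rms 0.0012
500 view 2 374 [0.5427 0.1418] rms 0.003
  top face 142 [545.3 144.3] r 23.0 zmed 0.0895
200 view 0 36 [0.5467 0.1441] rms 0.002
200 view 1 186 [0.5441 0.141 ] rms 0.0011
200 view 2 222 [0.5443 0.1414] rms 0.0016
  top face 64 [546.6 144. ] r 15.8 zmed 0.1215
100 view 0 24 [0.5482 0.1446] rms 0.0012
100 view 1 121 [0.5455 0.1411] rms 0.0012
100 view 2 145 [0.5457 0.1417] rms 0.0017
  top face 40 [548.2 144.1] r 12.0 zmed 0.1494
50 view 0 18 [0.5505 0.1432] rms 0.0015
50 view 1 82 [0.5477 0.1408] rms 0.0011
50 view 2 100 [0.5479 0.1412] rms 0.0015
  top face 58 [549.6 143.2] r 8.8 zmed 0.1754
```

The fan and driver sit at y ≥ 0.29 and z ≥ 0.28, clear of the stack. The two views agree to about 3 mm, so I use their mean: the 50 g weight is at about (0.549, 0.142). Swinging in at z 0.24.

>>> {"name": "step_arm", "arguments": {"motion": "0 0 0 0.02 0.044 0 0.085;0 0 0 0.04 0.088 0 0.085;0 0 0 0.06 0.132 0 0.085;0 0 0 0.08 0.176 0 0.085;0 0 0 0.10 0.22 0 0.085", "force": 30}}

```text
t: 0.6
tool_pos: [0.286, -0.4269, 0.2387]
eef_rot: [-0.0, 0.99, 0.139, -0.0]
ft_force: [1.1, 0.0, 0.5]
grip_width: 0.085
grasp_force: 0.0
```

>>> {"name": "step_arm", "arguments": {"motion": "0 0 0 0.02 0.044 0 0.085;0 0 0 0.04 0.088 0 0.085;0 0 0 0.06 0.132 0 0.085;0 0 0 0.08 0.176 0 0.085;0 0 0 0.10 0.22 0 0.085"}}

```text
t: 1.1
tool_pos: [0.3858, -0.207, 0.239]
eef_rot: [-0.0, 0.99, 0.139, 0.0]
ft_force: [0.3, -1.1, 0.2]
grip_width: 0.085
grasp_force: 0.0
```

>>> {"name": "step_arm", "arguments": {"motion": "0 0 0 0.02 0.044 0 0.085;0 0 0 0.04 0.088 0 0.085;0 0 0 0.06 0.132 0 0.085;0 0 0 0.08 0.176 0 0.085;0 0 0 0.10 0.22 0 0.085"}}

```text
t: 1.6
tool_pos: [0.4859, 0.0131, 0.2391]
eef_rot: [0.0, 0.99, 0.139, 0.0]
ft_force: [-0.1, -0.5, -0.1]
grip_width: 0.085
grasp_force: 0.0
```

>>> {"name": "step_arm", "arguments": {"motion": "0 0 0 0.03 0.04 0 0.085;0 0 0 0.05 0.08 0 0.085;0 0 0 0.063 0.115 0 0.085;0 0 0 0.063 0.131 0 0.085;0 0 0 0.063 0.131 0 0.085"}}

```text
t: 2.1
tool_pos: [0.5482, 0.1438, 0.2385]
eef_rot: [-0.0, 0.99, 0.14, -0.001]
ft_force: [0.1, 0.0, 0.6]
grip_width: 0.085
grasp_force: 0.0
```

```bash
python3 - <<'E'
from h import *
I=[]
for n in("scene","top"):
    p,d=optics.capture(n); np.savez(f"pics/{n}1.npz",p=p,d=d); I.append(p[:,:,::-1])
a=I[0][170:370,150:450]; b=I[1][190:330,170:320]
cv2.imwrite("pics/v1.png",np.hstack([cv2.resize(a,(450,300)),cv2.resize(b,(321,300))]))
cv2.imwrite("pics/scene1.png",I[0])
s=sensors.get_state(); print(s["joint_positions"],s["tool_pos"])
E
```

```text
[ 2.09121233e-01  5.98100335e-02  1.84034816e+00 -7.80841270e-04
  1.24296658e+00  1.50069838e+00] [0.54796237 0.14148857 0.23872893]
```

View pics/scene1.png

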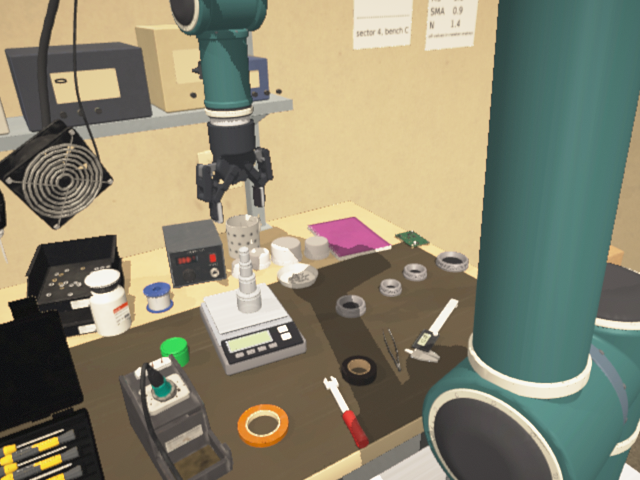

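The scene view now shows all four rings at (350,305), (390,287), (415,271), (452,261), and the gripper at (235,185) over the stack. I'll measure the bases in this view and check the camera bias against the fingertips.

```bash
python3 - <<'E'
from h import *
g=np.load("pics/scene1.npz"); P=g["p"]; Y=cloud("scene",g["d"])
for nm,u,v,c0,r in(("200",350,305,(.493,-.055),31),("50",390,287,(.505,-.1685),24),("100",415,271,(.527,-.2577),27),("500",452,261,(.517,-.3655),38)):
    d=np.hypot(Y[...,0]-c0[0],Y[...,1]-c0[1]); m=(d<r/1000+.008)&(Y[...,2]>.0165)&(Y[...,2]<.026)
    q=Y[m]; c,rr=cv2.minEnclosingCircle((q[:,:2]*1000).astype(np.float32))
    print(nm,len(q),np.round(c,1),"r",round(rr,1),"exp",r,"z",np.median(q[:,2]).round(4))
print("tcp proj",proj("scene",[[.548,.1415,.2387],[.548,.1415,.244]]).round(1).tolist())
# finger points in both clouds
X=cloud("top",np.load("pics/top1.npz")["d"])
for n,C in(("scene",Y),("top",X)):
    m=(np.hypot(C[...,0]-.548,C[...,1]-.1415)<.085)&(C[...,2]>.225)&(C[...,2]<.27); q=C[m]
    print(n,len(q),q.min(0).round(3) if len(q) else "",q.max(0).round(3) if len(q) else "")
    if len(q):
        e=np.array([np.sin(.28),-np.cos(.28)]); w=np.array([np.cos(.28),np.sin(.28)]); t=(q[:,:2]-[.548,.1415])
        print(" along closing",np.percentile(t@e,[0,5,50,95,100]).round(4)," across",np.percentile(t@w,[0,5,95,100]).round(4))
        lo=q[q[:,2]<.25]; t=(lo[:,:2]-[.548,.1415])
        for s in(-1,1):
            k=(t@e)*s>0
            if k.sum(): print("  finger",s,k.sum(),"close",(t[k]@e).min().round(4),(t[k]@e).max().round(4),"across",(t[k]@w).min().round(4),(t[k]@w).max().round(4),"zmin",lo[k][:,2].min().round(4))
E
```

```text
200 193 [488.1 -56.8] r 30.1 exp 31 z 0.0191
50 113 [ 499.1 -172. ] r 23.9 exp 24 z 0.0189
100 118 [ 521.9 -260.2] r 27.6 exp 27 z 0.0191
500 165 [ 513.9 -368.5] r 38.6 exp 38 z 0.0187
tcp proj [[239.7, 216.2], [239.4, 213.4]]
scene 329 [0.52  0.086 0.243] [0.57  0.198 0.27 ]
 along closing [-0.0595 -0.0577 -0.0435  0.0484  0.0554]  across [-0.0148 -0.0131  0.0071  0.0105]
  finger -1 27 close -0.0546 -0.0443 across -0.0129 0.0068 zmin 0.2425
  finger 1 32 close 0.0396 0.0483 across -0.014 0.0088 zmin 0.2438
top 22 [0.525 0.088 0.247] [0.559 0.195 0.27 ]
 along closing [-0.0567 -0.0514  0.0432  0.054   0.0542]  across [-0.0101 -0.0098 -0.0048 -0.0045]
  finger 1 1 close 0.0471 0.0471 across -0.0049 -0.0049 zmin 0.2474
```

View pics/v1.png

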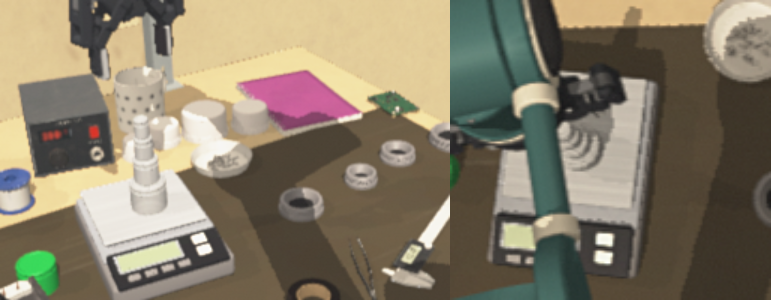

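>>> {"name": "step_arm", "arguments": {"motion": "0 0 0 0.001 0 -0.035 0.085;0 0 0 0.001 0 -0.069 0.085;0 0 0 0.001 0 -0.069 0.06;0 0 0 0.001 0 -0.069 0.035;0 0 0 0.001 0 -0.069 0.035", "force": 25}}

```text
t: 2.7
tool_pos: [0.551, 0.1415, 0.1725]
eef_rot: [-0.0, 0.99, 0.138, 0.002]
ft_force: [0.2, -0.3, -0.5]
grip_width: 0.0434
grasp_force: 0.0
```

```bash
python3 - <<'E'
from h import *
p,d=optics.capture("scene"); np.savez("pics/scene2.npz",p=p,d=d)
cv2.imwrite("pics/v2.png",cv2.resize(p[190:330,180:320,::-1],(560,560),interpolation=cv2.INTER_CUBIC))
E
```

```text
(no output)
```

View pics/v2.png

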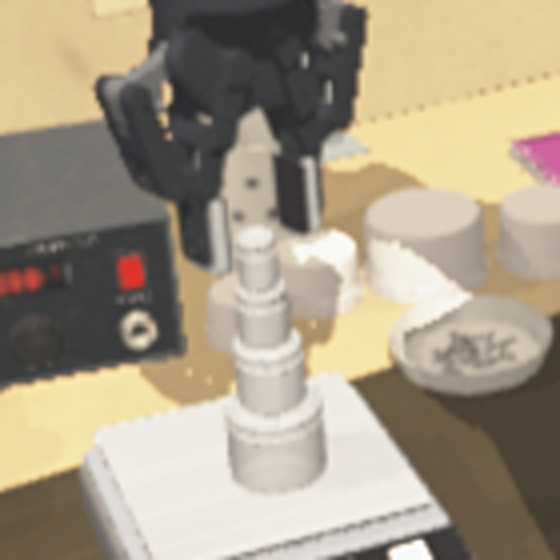

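The crop shows the fingertips at (212,268) and (303,228) on either side of the 50 g weight, which spans (255,230)–(258,290). Their midpoint falls on the weight, so I close.

>>> {"name": "step_arm", "arguments": {"motion": "0 0 0 0 0 0 0.028;0 0 0 0 0 0 0.022;0 0 0 0 0 0 0.014;0 0 0 0 0 0 0.010;0 0 0 0 0 0 0.010", "force": 25}}

```text
t: 3.25
tool_pos: [0.5503, 0.1422, 0.171]
eef_rot: [0.0, 0.99, 0.139, 0.001]
ft_force: [-0.0, -0.6, 2.7]
grip_width: 0.0164
grasp_force: 24.5
```

>>> {"name": "step_arm", "arguments": {"motion": "0 0 0 0 0 0.005 0.010;0 0 0 0 0 0.015 0.010;0 0 0 0 0 0.03 0.010;0 0 0 0 0 0.05 0.010;0 0 0 0 0 0.05 0.010"}}

```text
t: 3.75
tool_pos: [0.5522, 0.1426, 0.2247]
eef_rot: [-0.0, 0.99, 0.139, 0.004]
ft_force: [-0.6, -0.1, 0.6]
grip_width: 0.0163
grasp_force: 24.4
```

```bash
python3 - <<'E'
from h import *
p,d=optics.capture("scene"); np.savez("pics/scene3.npz",p=p,d=d)
cv2.imwrite("pics/v3.png",cv2.resize(p[160:320,180:320,::-1],(525,600),interpolation=cv2.INTER_CUBIC))
E
```

```text
(no output)
```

View pics/v3.png

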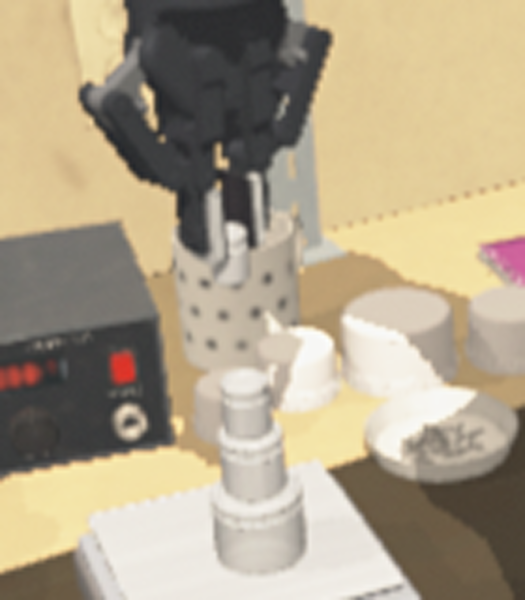

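The 50 g weight at crop (235,255) is held upright, but towards the robot-side edge of the pads. I'll measure that offset.

```bash
python3 - <<'E'
from h import *
from scipy.optimize import least_squares
s=sensors.get_state(); print(s["tool_pos"],s["eef_rot"])
Y=cloud("scene",np.load("pics/scene3.npz")["d"]); P=np.load("pics/scene3.npz")["p"]
C=np.array([.550,.142]); e=np.array([.276,-.961]); w=np.array([.961,.276])
near=np.hypot(Y[...,0]-C[0],Y[...,1]-C[1])<.05
br=P.astype(int).sum(2)
m=near&(Y[...,2]>.195)&(Y[...,2]<.26)
q=Y[m]; t=(q[:,:2]-C); print(len(q))
v,u=np.nonzero(m)
for a,b in((.198,.204),(.204,.210),(.210,.216),(.216,.222),(.222,.228),(.228,.24)):
    k=(q[:,2]>a)&(q[:,2]<=b)
    if k.sum(): print(a,k.sum(),"e",(t[k]@e).min().round(4),(t[k]@e).max().round(4),"w",(t[k]@w).min().round(4),(t[k]@w).max().round(4),"u",u[k].min(),u[k].max())
k=q[:,2]<.2085; o=least_squares(lambda c:np.hypot(*(q[k][:,:2]-c).T)-.009,C,loss="soft_l1",f_scale=.001); print("weight",o.x.round(4),k.sum(),"zmin",q[:,2].min().round(4))
for nm,lo,hi,r,c0 in(("500",.057,.085,.023,(.5425,.1414)),("200",.094,.117,.016,(.544,.141)),("100",.126,.145,.012,(.5455,.141))):
    kk=np.hypot(Y[...,0]-c0[0],Y[...,1]-c0[1])<r+.008
    z=Y[kk&(Y[...,2]>lo)&(Y[...,2]<hi)]; o=least_squares(lambda c:np.hypot(*(z[:,:2]-c).T)-r,c0,loss="soft_l1",f_scale=.001); print(nm,o.x.round(4))
E
```

```text
[0.55134171 0.14243016 0.2229679 ] [-1.83918629e-04  9.90295375e-01  1.38956958e-01  2.44958832e-03]
592
0.198 6 e -0.0074 0.0005 w -0.0085 0.0013 u 237 244
0.204 29 e -0.0078 0.007 w -0.0132 0.0017 u 237 246
0.21 30 e -0.0131 0.0072 w -0.0115 0.0012 u 234 246
0.216 46 e -0.0155 0.0139 w -0.012 0.0107 u 230 250
0.222 78 e -0.0208 0.0219 w -0.0125 0.0082 u 228 251
0.228 157 e -0.022 0.0228 w -0.0134 0.01 u 227 251
weight [0.5494 0.1406] 28 zmin 0.2023
500 [0.5427 0.1414]
200 [0.544 0.141]
100 [0.5458 0.1409]
```

The weight is centred in the grip within about 1 mm, with its underside about 0.0205 below the TCP. Carrying it to base_50 at about (0.5025, −0.170).

>>> {"name": "step_arm", "arguments": {"motion": "0 0 0 -0.006 -0.04 0 0.010;0 0 0 -0.013 -0.085 0 0.010;0 0 0 -0.02 -0.13 0 0.010;0 0 0 -0.027 -0.175 0 0.010;0 0 0 -0.033 -0.22 0 0.010"}}

```text
t: 4.3
tool_pos: [0.5156, -0.0793, 0.2195]
eef_rot: [-0.0, 0.99, 0.139, -0.0]
ft_force: [1.2, -0.6, -0.2]
grip_width: 0.0166
grasp_force: 24.4
```

>>> {"name": "step_arm", "arguments": {"motion": "0 0 0 -0.007 -0.045 -0.01 0.010;0 0 0 -0.0145 -0.085 -0.04 0.010;0 0 0 -0.0145 -0.092 -0.085 0.010;0 0 0 -0.0145 -0.092 -0.13 0.010;0 0 0 -0.0145 -0.092 -0.16 0.010"}}

```text
t: 4.8
tool_pos: [0.4994, -0.1698, 0.0564]
eef_rot: [-0.001, 0.99, 0.138, -0.002]
ft_force: [-1.0, -0.2, 0.2]
grip_width: 0.0169
grasp_force: 24.5
```

>>> {"name": "step_arm", "arguments": {"motion": "0 0 0 0 0 0 0.010;0 0 0 0 0 0 0.010"}}

```text
t: 5.0
tool_pos: [0.5016, -0.1697, 0.0598]
eef_rot: [-0.001, 0.99, 0.139, -0.001]
ft_force: [1.3, -0.0, -0.7]
grip_width: 0.0163
grasp_force: 24.5
```

```bash
python3 - <<'E'
from h import *
I=[]
for n in("scene","top"):
    p,d=optics.capture(n); np.savez(f"pics/{n}4.npz",p=p,d=d); I.append(p[:,:,::-1])
cv2.imwrite("pics/v4.png",np.hstack([cv2.resize(I[0][220:320,340:440],(400,400),interpolation=2),cv2.resize(I[1][225:325,330:430],(400,400),interpolation=2)]))
print(sensors.get_state()["tool_pos"])
E
```

```text
[ 0.50401145 -0.17046036  0.06234116]
```

View pics/v4.png

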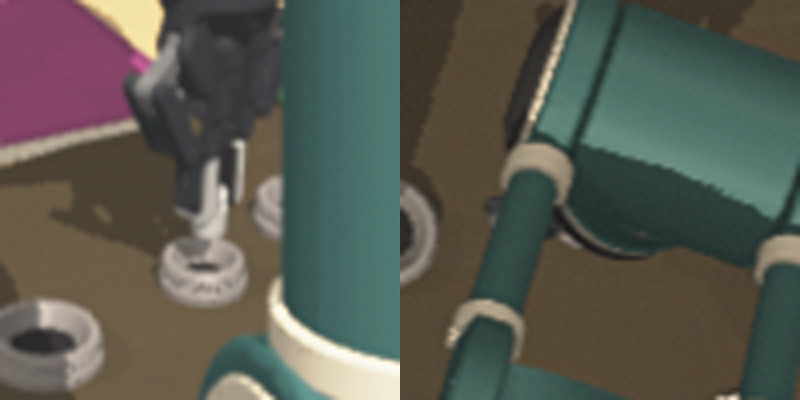

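The weight's underside is at crop (208,233), just above the base's ring centre at about (203,259). I'll compare them numerically.

```bash
python3 - <<'E'
from h import *
from scipy.optimize import least_squares
Y=cloud("scene",np.load("pics/scene4.npz")["d"])
d=np.hypot(Y[...,0]-.5015,Y[...,1]+.171)
q=Y[(d<.035)&(Y[...,2]>.0165)&(Y[...,2]<.026)]; c,r=cv2.minEnclosingCircle((q[:,:2]*1000).astype(np.float32)); print("base",np.round(c,1),round(r,1))
q=Y[(d<.025)&(Y[...,2]>.038)&(Y[...,2]<.048)]
o=least_squares(lambda c:np.hypot(*(q[:,:2]-c).T)-.009,[.5015,-.171],loss="soft_l1",f_scale=.001); print("weight",o.x.round(4),len(q),q[:,2].min().round(4))
E
```

```text
base [ 499.3 -169.9] 23.1
weight [ 0.4985 -0.1716] 33 0.0381
```

Relative offset is under 2 mm, so I lower and release.

>>> {"name": "step_arm", "arguments": {"motion": "0 0 0 0.0005 0.001 -0.012 0.010;0 0 0 0.0005 0.001 -0.022 0.010;0 0 0 0.0005 0.001 -0.0285 0.010;0 0 0 0.0005 0.001 -0.0285 0.010;0 0 0 0.0005 0.001 -0.0285 0.010"}}

```text
t: 5.6
tool_pos: [0.5028, -0.1689, 0.0315]
eef_rot: [0.0, 0.99, 0.139, 0.0]
ft_force: [0.7, 0.2, -1.2]
grip_width: 0.0164
grasp_force: 25.4
```

>>> {"name": "step_arm", "arguments": {"motion": "0 0 0 0 0 0 0.024;0 0 0 0 0 0 0.03;0 0 0 0 0 0 0.045;0 0 0 0 0 0.0 0.06;0 0 0 0 0 0.0 0.06"}}

```text
t: 6.1
tool_pos: [0.5027, -0.1689, 0.0318]
eef_rot: [-0.0, 0.99, 0.139, -0.0]
ft_force: [-0.8, 1.1, -0.7]
grip_width: 0.0601
grasp_force: 0.0
```

>>> {"name": "step_arm", "arguments": {"motion": "0 0 0 0 0 0.03 0.085;0 0 0 0 0 0.075 0.085;0 0 0 0 0 0.125 0.085;0 0 0 0.005 0.035 0.16 0.085;0 0 0 0.011 0.08 0.16 0.085"}}

```text
t: 6.6
tool_pos: [0.5184, -0.0906, 0.1992]
eef_rot: [0.003, 0.991, 0.137, 0.006]
ft_force: [1.8, -0.5, 0.5]
grip_width: 0.085
grasp_force: 0.0
```

```bash
cat > chk.py <<'E'
from h import *
import sys
from scipy.optimize import least_squares
# chk.py idx name bx by rweight height
i,bx,by,rb,rw,h=sys.argv[1],*map(float,sys.argv[2:])
for n in("scene","top"):
    p,d=optics.capture(n); np.savez(f"pics/{n}{i}.npz",p=p,d=d); Y=cloud(n,d)
    D=np.hypot(Y[...,0]-bx,Y[...,1]-by)
    q=Y[(D<rb+.008)&(Y[...,2]>.0165)&(Y[...,2]<.0235)]
    w=Y[(D<rw+.008)&(Y[...,2]>.026)&(Y[...,2]<.07)]
    if len(q)>5 and len(w)>5:
        c,r=cv2.minEnclosingCircle((q[:,:2]*1000).astype(np.float32))
        t=w[w[:,2]>np.percentile(w[:,2],95)-.006]; c2,r2=cv2.minEnclosingCircle((t[:,:2]*1000).astype(np.float32))
        o=least_squares(lambda x:np.hypot(*(w[w[:,2]<h+.008][:,:2]-x).T)-rw,[bx,by],loss="soft_l1",f_scale=.001)
        print(n,"base",np.round(c,1),round(r,1),"top face",np.round(c2,1),round(r2,1),"side fit",o.x.round(4),"ztop",np.percentile(w[:,2],[90,97]).round(4),"exp",h+.01)
    else: print(n,"hidden",len(q),len(w))
print({k:np.round(v,4).tolist() for k,v in sensors.get_state().items() if k in("tool_pos","t","ft_force")})
E
python3 chk.py 5 .5005 -.170 .024 .009 .025; python3 - <<'E'
import numpy as np,cv2
p=np.load("pics/scene5.npz")["p"]; cv2.imwrite("pics/v5.png",cv2.resize(p[220:320,220:440,::-1],(660,300),interpolation=2))
E
```

```text
scene base [ 498.8 -170.8] 22.4 top face [ 498.7 -170.3] 8.8 side fit [ 0.4995 -0.1711] ztop [0.0357 0.0364] exp 0.035
top hidden 21 0
{'t': 6.7, 'tool_pos': [0.5152, -0.0853, 0.1941], 'ft_force': [-0.7641, -0.2946, -0.6669]}
```

View pics/v5.png

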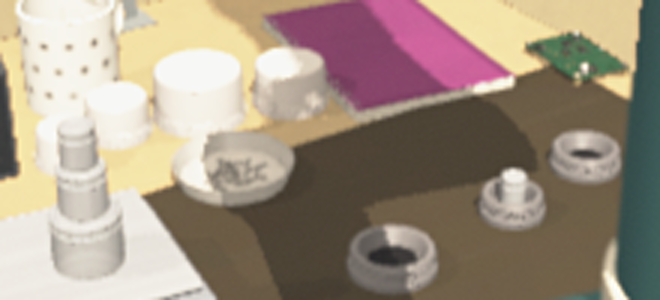

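The 50 g weight at crop (513,187) stands centred in its base: top at 35–36 mm, under 1 mm off centre. Next is the 100 g weight, at about (0.5465, 0.142).

>>> {"name": "step_arm", "arguments": {"motion": "0 0 0 0.006 0.045 0 0.085;0 0 0 0.013 0.092 0 0.085;0 0 0 0.02 0.14 0 0.085;0 0 0 0.027 0.188 0 0.085;0 0 0 0.0325 0.231 0 0.085"}}

```text
t: 7.2
tool_pos: [0.546, 0.1436, 0.1912]
eef_rot: [0.0, 0.99, 0.139, -0.0]
ft_force: [0.6, -1.0, -0.6]
grip_width: 0.0851
grasp_force: 0.0
```

>>> {"name": "step_arm", "arguments": {"motion": "0 0 0 0 0 0 0.085;0 0 0 0 0 -0.03 0.085;0 0 0 0 0 -0.0495 0.06;0 0 0 0 0 -0.0495 0.045;0 0 0 0 0 -0.0495 0.045"}}

```text
t: 7.7
tool_pos: [0.5457, 0.1411, 0.1417]
eef_rot: [0.0, 0.99, 0.139, -0.001]
ft_force: [0.2, 0.7, -0.4]
grip_width: 0.0456
grasp_force: 0.0
```

```bash
cat > grp.py <<'E'
from h import *
import sys
from scipy.optimize import least_squares
cx,cy,zu,rw,h=map(float,sys.argv[1:6])
p,d=optics.capture("scene"); np.savez("pics/g.npz",p=p,d=d); Y=cloud("scene",d)
C=np.array([cx,cy]); D=np.hypot(Y[...,0]-cx,Y[...,1]-cy)
w=Y[(D<rw+.008)&(Y[...,2]>zu+.002)&(Y[...,2]<zu+.011)]
o=least_squares(lambda x:np.hypot(*(w[:,:2]-x).T)-rw,C,loss="soft_l1",f_scale=.001)
e=np.array([.276,-.961]); v=np.array([.961,.276])
print("weight",o.x.round(4),"rms",np.sqrt(np.mean(o.fun**2)).round(4),"e",((o.x-C)@e).round(4),"w",((o.x-C)@v).round(4))
f=Y[(D<.07)&(Y[...,2]>zu+h+.004)&(Y[...,2]<zu+h+.02)]; t=f[:,:2]-C
for s in(-1,1):
    k=t@e*s>rw
    print("finger",s,k.sum(),(t[k]@e).min().round(4),(t[k]@e).max().round(4),"w",np.percentile(t[k]@v,[3,97]).round(4)) if k.sum() else print("none")
print(sensors.get_state()["tool_pos"].round(4))
E
python3 grp.py .5465 .142 .1213 .012 .028
```

```text
weight [0.5456 0.141 ] rms 0.0013 e 0.0008 w -0.0011
finger -1 98 -0.0364 -0.0207 w [-0.0154  0.0037]
finger 1 92 0.0219 0.0381 w [-0.0152  0.0064]
[0.5467 0.1414 0.1428]
```

Centred between the fingers; grip and lift.

>>> {"name": "step_arm", "arguments": {"motion": "0 0 0 0 0 0 0.032;0 0 0 0 0 0 0.025;0 0 0 0 0 0 0.015;0 0 0 0 0 0 0.015;0 0 0 0 0 0 0.015", "force": 30}}

```text
t: 8.25
tool_pos: [0.5471, 0.1421, 0.1433]
eef_rot: [0.0, 0.99, 0.139, 0.001]
ft_force: [0.4, -0.4, 3.2]
grip_width: 0.0226
grasp_force: 29.4
```

>>> {"name": "step_arm", "arguments": {"motion": "0 0 0 0 0 0.005 0.015;0 0 0 0 0 0.015 0.015;0 0 0 0 0 0.03 0.015;0 0 0 0 0 0.055 0.015;0 0 0 0 0 0.078 0.015"}}

```text
t: 8.75
tool_pos: [0.5461, 0.1421, 0.222]
eef_rot: [-0.0, 0.99, 0.139, 0.0]
ft_force: [-0.4, 1.0, -0.1]
grip_width: 0.0224
grasp_force: 29.4
```

```bash
python3 grp.py .5465 .142 .1993 .012 .028; python3 grp.py .545 .1425 .0893 .016 .032|head -1
```

```text
weight [0.5447 0.1408] rms 0.0013 e 0.0007 w -0.0021
finger -1 108 -0.0262 -0.0123 w [-0.0145  0.0033]
finger 1 66 0.012 0.0268 w [-0.0147  0.0066]
[0.5488 0.1427 0.227 ]
weight [0.5439 0.1409] rms 0.0013 e 0.0012 w -0.0015
```

>>> {"name": "step_arm", "arguments": {"motion": "0 0 0 -0.002 -0.045 0 0.015;0 0 0 -0.004 -0.09 0 0.015;0 0 0 -0.007 -0.138 0 0.015;0 0 0 -0.010 -0.186 0 0.015;0 0 0 -0.012 -0.234 0 0.015"}}

```text
t: 9.35
tool_pos: [0.5333, -0.0934, 0.2196]
eef_rot: [-0.0, 0.99, 0.139, -0.0]
ft_force: [0.2, 0.5, -1.3]
grip_width: 0.0227
grasp_force: 29.5
```

>>> {"name": "step_arm", "arguments": {"motion": "0 0 0 -0.002 -0.045 0 0.015;0 0 0 -0.004 -0.092 0 0.015;0 0 0 -0.007 -0.138 -0.01 0.015;0 0 0 -0.009 -0.166 -0.045 0.015;0 0 0 -0.009 -0.166 -0.09 0.015"}}

```text
t: 9.85
tool_pos: [0.5268, -0.263, 0.1317]
eef_rot: [0.003, 0.991, 0.137, 0.003]
ft_force: [0.3, 0.1, -1.6]
grip_width: 0.0226
grasp_force: 29.6
```

>>> {"name": "step_arm", "arguments": {"motion": "0 0 0 0 0 -0.04 0.015;0 0 0 0 0 -0.07 0.015;0 0 0 0 0 -0.07 0.015;0 0 0 0 0 -0.07 0.015"}}

```text
t: 10.25
tool_pos: [0.5246, -0.2576, 0.0597]
eef_rot: [-0.001, 0.99, 0.139, -0.001]
ft_force: [-0.2, -0.9, -1.1]
grip_width: 0.0221
grasp_force: 29.6
```

```bash
python3 grp.py .5235 -.26 .0393 .012 .028; python3 - <<'E'
import numpy as np,cv2
from h import *
g=np.load("pics/g.npz"); Y=cloud("scene",g["d"]); d=np.hypot(Y[...,0]-.5225,Y[...,1]+.26)
q=Y[(d<.036)&(Y[...,2]>.0165)&(Y[...,2]<.0235)]; print(len(q),cv2.minEnclosingCircle((q[:,:2]*1000).astype(np.float32)) if len(q) else "")
cv2.imwrite("pics/v6.png",cv2.resize(g["p"][200:320,330:480,::-1],(600,480),interpolation=2))
E
```

```text
weight [ 0.5235 -0.26  ] rms nan e 0.0 w 0.0
none
none
[ 0.5261 -0.2583  0.0614]
8 ((535.2605590820312, -241.54061889648438), 10.052642822265625)
  return _methods._mean(a, axis=axis, dtype=dtype,
  ret = ret.dtype.type(ret / rcount)
```

View pics/v6.png

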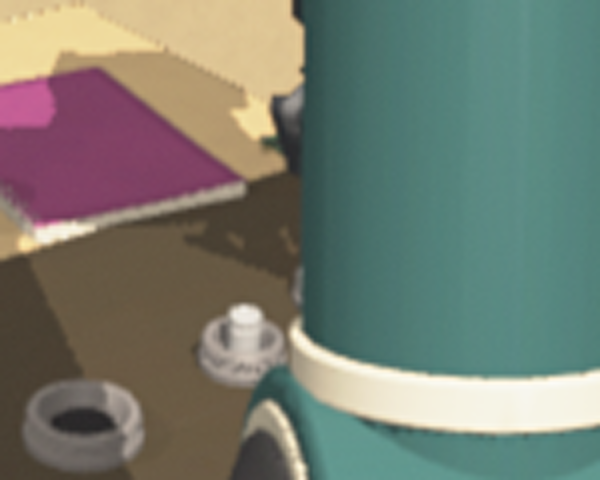

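The arm hides base_100 in this view, at around crop (300,290). Position knowledge is good to about 2 mm against an 8 mm mouth margin, so I lower while watching the force.

>>> {"name": "step_arm", "arguments": {"motion": "0 0 0 0 0 -0.010 0.015;0 0 0 0 0 -0.02 0.015;0 0 0 0 0 -0.0285 0.015;0 0 0 0 0 -0.0285 0.015;0 0 0 0 0 -0.0285 0.015"}}

```text
t: 10.8
tool_pos: [0.525, -0.2578, 0.0314]
eef_rot: [-0.0, 0.99, 0.139, -0.0]
ft_force: [-0.3, 0.3, -1.0]
grip_width: 0.0228
grasp_force: 30.7
```

>>> {"name": "step_arm", "arguments": {"motion": "0 0 0 0 0 0 0.03;0 0 0 0 0 0 0.036;0 0 0 0 0 0 0.05;0 0 0 0 0 0 0.065;0 0 0 0 0 0 0.065"}}

```text
t: 11.3
tool_pos: [0.5253, -0.258, 0.0319]
eef_rot: [0.0, 0.99, 0.139, 0.0]
ft_force: [-0.8, 0.1, -0.2]
grip_width: 0.0648
grasp_force: 0.0
```

>>> {"name": "step_arm", "arguments": {"motion": "0 0 0 0 0 0.03 0.085;0 0 0 0 0 0.075 0.085;0 0 0 0 0 0.125 0.085;0 0 0 0.001 0.035 0.16 0.085;0 0 0 0.003 0.08 0.16 0.085"}}

```text
t: 11.8
tool_pos: [0.5326, -0.1803, 0.1995]
eef_rot: [0.003, 0.991, 0.137, 0.006]
ft_force: [1.3, 0.8, -0.0]
grip_width: 0.0849
grasp_force: 0.0
```

>>> {"name": "step_arm", "arguments": {"motion": "0 0 0 0.002 0.045 0 0.085;0 0 0 0.004 0.092 0 0.085;0 0 0 0.006 0.14 0 0.085;0 0 0 0.009 0.188 0 0.085;0 0 0 0.011 0.234 0 0.085"}}

```text
t: 12.3
tool_pos: [0.5391, 0.0581, 0.1921]
eef_rot: [-0.0, 0.99, 0.139, 0.0]
ft_force: [0.2, -0.1, 0.3]
grip_width: 0.0852
grasp_force: 0.0
```

```bash
python3 chk.py 7 .5225 -.2595 .027 .012 .028; python3 chk.py 7 .5005 -.170 .024 .009 .025
```

```text
scene base [ 521.2 -259.8] 26.6 top face [ 520.7 -258.9] 13.2 side fit [ 0.5228 -0.2594] ztop [0.0384 0.0392] exp 0.038
top base [ 527.  -257.8] 25.6 top face [ 526.  -255.6] 11.6 side fit [ 0.5244 -0.2558] ztop [0.0404 0.0416] exp 0.038
{'t': 12.4, 'tool_pos': [0.5391, 0.0611, 0.192], 'ft_force': [0.4445, -1.184, 0.0509]}
scene base [ 499.6 -169.2] 23.4 top face [ 499.8 -170.4] 10.1 side fit [ 0.5003 -0.1713] ztop [0.0354 0.0359] exp 0.035
top base [ 505.  -168.8] 22.6 top face [ 503.6 -167.8] 8.7 side fit [ 0.5001 -0.1687] ztop [0.0378 0.0392] exp 0.035
{'t': 12.5, 'tool_pos': [0.539, 0.0571, 0.1917], 'ft_force': [-0.6121, -0.2626, -0.5578]}
```

Both the 50 g and 100 g weights are seated, with heights as expected. Next the 200 g weight, at about (0.5447, 0.142).

>>> {"name": "step_arm", "arguments": {"motion": "0 0 0 0.003 0.045 0 0.085;0 0 0 0.005 0.086 0 0.085;0 0 0 0.005 0.086 -0.035 0.085;0 0 0 0.005 0.086 -0.0815 0.085;0 0 0 0.005 0.086 -0.0815 0.06"}}

```text
t: 13.0
tool_pos: [0.5388, 0.1395, 0.1037]
eef_rot: [0.001, 0.99, 0.138, -0.007]
ft_force: [-1.6, 0.3, -0.8]
grip_width: 0.0728
grasp_force: 0.0
```

>>> {"name": "step_arm", "arguments": {"motion": "0 0 0 0 0 0 0.05;0 0 0 0 0 0 0.05"}}

```text
t: 13.2
tool_pos: [0.5461, 0.1413, 0.1125]
eef_rot: [-0.0, 0.99, 0.138, 0.002]
ft_force: [1.0, -0.1, -0.2]
grip_width: 0.0505
grasp_force: 0.0
```

```bash
python3 grp.py .5445 .142 .0893 .016 .032
```

```text
weight [0.5441 0.1406] rms 0.0014 e 0.0012 w -0.0007
finger -1 91 -0.0388 -0.0221 w [-0.0132  0.0048]
finger 1 90 0.0253 0.0419 w [-0.0131  0.0089]
[0.5465 0.1416 0.113 ]
```

>>> {"name": "step_arm", "arguments": {"motion": "0 0 0 0 0 0 0.04;0 0 0 0 0 0 0.033;0 0 0 0 0 0 0.02;0 0 0 0 0 0 0.02;0 0 0 0 0 0 0.02", "force": 40}}

```text
t: 13.75
tool_pos: [0.5453, 0.1422, 0.1114]
eef_rot: [0.0, 0.99, 0.139, 0.001]
ft_force: [1.5, -0.4, 4.4]
grip_width: 0.0305
grasp_force: 39.9
```

>>> {"name": "step_arm", "arguments": {"motion": "0 0 0 0 0 0.005 0.02;0 0 0 0 0 0.015 0.02;0 0 0 0 0 0.03 0.02;0 0 0 0 0 0.05 0.02;0 0 0 0 0 0.08 0.02"}}

```text
t: 14.25
tool_pos: [0.5425, 0.1418, 0.1898]
eef_rot: [0.0, 0.99, 0.139, -0.002]
ft_force: [0.5, 0.4, -1.8]
grip_width: 0.0305
grasp_force: 39.8
```

```bash
python3 grp.py .5445 .142 .1693 .016 .032;  python3 grp.py .5445 .142 .0513 .023 .038|head -1
```

```text
weight [0.5411 0.1405] rms 0.0011 e 0.0005 w -0.0037
finger -1 94 -0.0301 -0.0161 w [-0.016   0.0027]
finger 1 72 0.016 0.0301 w [-0.0163  0.0065]
[0.5465 0.1426 0.197 ]
weight [0.5423 0.1416] rms 0.002 e -0.0003 w -0.0023
```

>>> {"name": "step_arm", "arguments": {"motion": "0 0 0 -0.011 -0.042 0 0.02;0 0 0 -0.023 -0.085 0 0.02;0 0 0 -0.035 -0.13 0 0.02;0 0 0 -0.046 -0.172 0 0.02;0 0 0 -0.053 -0.197 -0.02 0.02"}}

```text
t: 14.85
tool_pos: [0.4923, -0.0577, 0.1726]
eef_rot: [0.001, 0.99, 0.138, 0.002]
ft_force: [0.5, 0.0, -1.9]
grip_width: 0.0305
grasp_force: 40.1
```

>>> {"name": "step_arm", "arguments": {"motion": "0 0 0 0 0 -0.04 0.02;0 0 0 0 0 -0.08 0.02;0 0 0 0 0 -0.105 0.02;0 0 0 0 0 -0.11 0.02;0 0 0 0 0 -0.11 0.02"}}

```text
t: 15.35
tool_pos: [0.4902, -0.0547, 0.0594]
eef_rot: [-0.0, 0.99, 0.139, -0.001]
ft_force: [0.4, -1.2, -1.4]
grip_width: 0.0307
grasp_force: 40.0
```

```bash
python3 grp.py .4895 -.0565 .0393 .016 .032; python3 - <<'E'
from h import *
g=np.load("pics/g.npz"); Y=cloud("scene",g["d"]); d=np.hypot(Y[...,0]-.489,Y[...,1]+.057)
q=Y[(d<.038)&(Y[...,2]>.0165)&(Y[...,2]<.0235)]; print("base",len(q),cv2.minEnclosingCircle((q[:,:2]*1000).astype(np.float32)) if len(q) else "")
E
```

```text
weight [ 0.4888 -0.0563] rms 0.0014 e -0.0004 w -0.0006
finger -1 73 -0.0323 -0.0163 w [-0.0129  0.0051]
finger 1 36 0.016 0.0276 w [-0.013   0.0096]
[ 0.4917 -0.0549  0.0608]
base 154 ((487.4263610839844, -57.08805847167969), 30.048120498657227)
```

Within 1.6 mm; lower and release.

>>> {"name": "step_arm", "arguments": {"motion": "0 0 0 -0.001 -0.001 -0.010 0.02;0 0 0 -0.001 -0.001 -0.02 0.02;0 0 0 -0.001 -0.001 -0.0285 0.02;0 0 0 -0.001 -0.001 -0.0285 0.02;0 0 0 -0.001 -0.001 -0.0285 0.02"}}

```text
t: 15.9
tool_pos: [0.4901, -0.0559, 0.0315]
eef_rot: [-0.0, 0.99, 0.139, -0.0]
ft_force: [0.3, -0.1, -2.4]
grip_width: 0.0302
grasp_force: 41.4
```

>>> {"name": "step_arm", "arguments": {"motion": "0 0 0 0 0 0 0.038;0 0 0 0 0 0 0.045;0 0 0 0 0 0 0.06;0 0 0 0 0 0 0.075;0 0 0 0 0 0 0.075"}}

```text
t: 16.4
tool_pos: [0.4904, -0.0559, 0.0319]
eef_rot: [0.0, 0.99, 0.139, 0.0]
ft_force: [-0.9, -0.3, 0.4]
grip_width: 0.0751
grasp_force: 0.0
```

>>> {"name": "step_arm", "arguments": {"motion": "0 0 0 0 0 0.03 0.085;0 0 0 0 0 0.075 0.085;0 0 0 0 0 0.115 0.085;0 0 0 0.01 0.04 0.125 0.085;0 0 0 0.022 0.08 0.125 0.085"}}

```text
t: 16.9
tool_pos: [0.5148, 0.024, 0.1606]
eef_rot: [0.001, 0.991, 0.137, 0.004]
ft_force: [0.2, -0.1, -0.4]
grip_width: 0.0848
grasp_force: 0.0
```

```bash
python3 chk.py 8 .488 -.0565 .031 .016 .032;  python3 grp.py .5445 .142 .0513 .023 .038|head -1
```

```text
scene base [486.5 -56.8] 30.1 top face [487.8 -57.3] 17.8 side fit [ 0.4884 -0.0575] ztop [0.0424 0.0429] exp 0.042
top base [493.1 -54.9] 29.7 top face [491.3 -54.1] 15.6 side fit [ 0.4869 -0.0565] ztop [0.0452 0.0465] exp 0.042
{'t': 17.0, 'tool_pos': [0.514, 0.0275, 0.1583], 'ft_force': [-0.2664, -0.1946, 0.0502]}
weight [0.5424 0.1414] rms 0.0019 e -0.0 w -0.0022
```

200 g seated. Now the 500 g weight, at about (0.543, 0.1425).

>>> {"name": "step_arm", "arguments": {"motion": "0 0 0 0.011 0.042 0 0.085;0 0 0 0.022 0.085 0 0.085;0 0 0 0.0305 0.1185 0 0.085;0 0 0 0.0305 0.1185 -0.03 0.085;0 0 0 0.0305 0.1185 -0.06 0.085"}}

```text
t: 17.55
tool_pos: [0.5438, 0.1429, 0.0968]
eef_rot: [0.0, 0.99, 0.14, 0.001]
ft_force: [-0.8, -0.6, -0.5]
grip_width: 0.0854
grasp_force: 0.0
```

>>> {"name": "step_arm", "arguments": {"motion": "0 0 0 0 0 -0.015 0.085;0 0 0 0 0 -0.0255 0.075;0 0 0 0 0 -0.0255 0.062;0 0 0 0 0 -0.0255 0.062"}}

```text
t: 17.95
tool_pos: [0.5434, 0.1421, 0.072]
eef_rot: [0.0, 0.99, 0.139, 0.0]
ft_force: [1.0, 0.2, 0.7]
grip_width: 0.0621
grasp_force: 0.0
```

```bash
python3 grp.py .543 .1425 .052 .023 .038
```

```text
weight [0.5426 0.1414] rms 0.0014 e 0.0009 w -0.0006
finger -1 75 -0.0449 -0.0288 w [-0.0133  0.0027]
finger 1 88 0.0299 0.0478 w [-0.0134  0.0091]
[0.5439 0.1423 0.0726]
```

>>> {"name": "step_arm", "arguments": {"motion": "0 0 0 0 0 0 0.054;0 0 0 0 0 0 0.047;0 0 0 0 0 0 0.03;0 0 0 0 0 0 0.03;0 0 0 0 0 0 0.03", "force": 60}}

```text
t: 18.5
tool_pos: [0.5436, 0.1428, 0.0721]
eef_rot: [-0.0, 0.99, 0.139, 0.001]
ft_force: [0.8, -1.5, 4.2]
grip_width: 0.0442
grasp_force: 60.7
```

>>> {"name": "step_arm", "arguments": {"motion": "0 0 0 0 0 0.005 0.03;0 0 0 0 0 0.015 0.03;0 0 0 0 0 0.03 0.03;0 0 0 0 0 0.05 0.03;0 0 0 0 0 0.09 0.03"}}

```text
t: 19.0
tool_pos: [0.5394, 0.1418, 0.1589]
eef_rot: [0.0, 0.99, 0.139, -0.004]
ft_force: [0.5, 0.5, -4.7]
grip_width: 0.0445
grasp_force: 62.3
```

```bash
python3 grp.py .543 .1425 .142 .023 .038
```

```text
weight [0.5382 0.1403] rms 0.0011 e 0.0008 w -0.0052
finger -1 80 -0.0513 -0.0231 w [-0.0186 -0.0024]
finger 1 89 0.023 0.0516 w [-0.019   0.0049]
[0.5451 0.1431 0.1689]
```

>>> {"name": "step_arm", "arguments": {"motion": "0 0 0 -0.002 -0.04 0 0.03;0 0 0 -0.004 -0.085 0 0.03;0 0 0 -0.007 -0.133 0 0.03;0 0 0 -0.010 -0.181 0 0.03;0 0 0 -0.012 -0.229 0 0.03"}}

```text
t: 19.55
tool_pos: [0.5301, -0.088, 0.162]
eef_rot: [0.0, 0.99, 0.139, 0.0]
ft_force: [0.9, 0.7, -5.3]
grip_width: 0.0442
grasp_force: 62.8
```

>>> {"name": "step_arm", "arguments": {"motion": "0 0 0 -0.002 -0.048 0 0.03;0 0 0 -0.005 -0.096 0 0.03;0 0 0 -0.007 -0.144 0 0.03;0 0 0 -0.010 -0.192 0 0.03;0 0 0 -0.012 -0.23 0 0.03"}}

```text
t: 20.05
tool_pos: [0.5181, -0.3192, 0.162]
eef_rot: [0.0, 0.99, 0.138, 0.0]
ft_force: [0.8, 0.7, -4.4]
grip_width: 0.0446
grasp_force: 62.8
```

>>> {"name": "step_arm", "arguments": {"motion": "0 0 0 -0.0025 -0.04 0 0.03;0 0 0 -0.0025 -0.05 -0.03 0.03;0 0 0 -0.0025 -0.05 -0.07 0.03;0 0 0 -0.0025 -0.05 -0.101 0.03;0 0 0 -0.0025 -0.05 -0.101 0.03"}}

```text
t: 20.55
tool_pos: [0.5117, -0.3634, 0.0546]
eef_rot: [-0.004, 0.99, 0.139, -0.004]
ft_force: [-2.2, 0.8, -5.5]
grip_width: 0.044
grasp_force: 62.9
```

```bash
python3 - <<'E'
from h import *
for n in("scene","top"):
    p,d=optics.capture(n); Y=cloud(n,d); cv2.imwrite(f"pics/{n}9.png",p[:,:,::-1])
    D=np.hypot(Y[...,0]-.516,Y[...,1]+.367)
    for lo,hi,r in((.0165,.0235,.043),(.041,.052,.032)):
        q=Y[(D<r)&(Y[...,2]>lo)&(Y[...,2]<hi)]; print(n,lo,len(q),cv2.minEnclosingCircle((q[:,:2]*1000).astype(np.float32)) if len(q) else "")
print(sensors.get_state()["tool_pos"])
E
```

```text
scene 0.0165 0 
scene 0.041 0 
top 0.0165 92 ((517.6939086914062, -363.04296875), 35.573612213134766)
top 0.041 8 ((514.5570068359375, -353.195556640625), 20.41366958618164)
[ 0.51579191 -0.3660568   0.06018514]
```

Base and grip are consistent with expectations; lower gently.

>>> {"name": "step_arm", "arguments": {"motion": "0 0 0 0 0 0 0.03;0 0 0 0 0 -0.010 0.03;0 0 0 0 0 -0.02 0.03;0 0 0 0 0 -0.0295 0.03;0 0 0 0 0 -0.0295 0.03"}}

```text
t: 21.15
tool_pos: [0.5158, -0.366, 0.0295]
eef_rot: [-0.0, 0.99, 0.139, -0.001]
ft_force: [-0.3, -0.4, -4.4]
grip_width: 0.0441
grasp_force: 65.7
```

>>> {"name": "step_arm", "arguments": {"motion": "0 0 0 0 0 -0.001 0.03;0 0 0 0 0 -0.001 0.052;0 0 0 0 0 -0.001 0.06;0 0 0 0 0 -0.001 0.085;0 0 0 0 0 -0.001 0.085"}}

```text
t: 21.65
tool_pos: [0.5168, -0.3669, 0.0306]
eef_rot: [0.001, 0.99, 0.139, 0.001]
ft_force: [-0.4, 0.0, 0.5]
grip_width: 0.0847
grasp_force: 0.0
```

>>> {"name": "step_arm", "arguments": {"motion": "0 0 0 0 0 0.03 0.085;0 0 0 0 0 0.075 0.085;0 0 0 0 0 0.12 0.085;0 0 0 -0.01 0.045 0.15 0.085;0 0 0 -0.02 0.09 0.17 0.085"}}

```text
t: 22.15
tool_pos: [0.4986, -0.2821, 0.2014]
eef_rot: [0.002, 0.99, 0.138, 0.002]
ft_force: [1.4, 0.9, 0.7]
grip_width: 0.0848
grasp_force: 0.0
```

>>> {"name": "step_arm", "arguments": {"motion": "0 0 0 0 0.048 0 0.085;0 0 0 0 0.096 0 0.085;0 0 0 0 0.144 0 0.085;0 0 0 0 0.192 0 0.085;0 0 0 0 0.24 0 0.085"}}

```text
t: 22.65
tool_pos: [0.4971, -0.0393, 0.1984]
eef_rot: [0.0, 0.99, 0.139, 0.001]
ft_force: [0.8, -0.4, 0.0]
grip_width: 0.0847
grasp_force: 0.0
```

>>> {"name": "step_arm", "arguments": {"motion": "0 0 0 0 0.048 0 0.085;0 0 0 0 0.096 0 0.085;0 0 0 0 0.12 0 0.085;0 0 0 0 0.12 0 0.085;0 0 0 0 0.12 0 0.085"}}

```text
t: 23.15
tool_pos: [0.4973, 0.0791, 0.1979]
eef_rot: [0.0, 0.99, 0.14, 0.0]
ft_force: [0.9, 0.2, -0.4]
grip_width: 0.085
grasp_force: 0.0
```

```bash
python3 chk.py 10 .514 -.367 .038 .023 .038; python3 chk.py 10 .5225 -.2595 .027 .012 .028|head -2; python3 chk.py 10 .5005 -.17 .024 .009 .025|head -2;python3 chk.py 10 .488 -.0565 .031 .016 .032|head -2
python3 - <<'E'
import numpy as np,cv2
p=np.load("pics/scene10.npz")["p"]; cv2.imwrite("pics/v10.png",cv2.resize(p[200:380,190:490,::-1],(800,480),interpolation=2))
E
```

```text
scene base [ 511.  -367.9] 37.3 top face [ 513.4 -367.9] 25.3 side fit [ 0.5144 -0.3678] ztop [0.0479 0.0486] exp 0.048
top base [ 517.5 -365.9] 36.9 top face [ 518.1 -363.3] 23.3 side fit [ 0.5187 -0.3648] ztop [0.0503 0.0517] exp 0.048
{'t': 23.25, 'tool_pos': [0.4973, 0.078, 0.1978], 'ft_force': [0.5579, 0.543, -0.3194]}
scene base [ 521.3 -260.2] 26.6 top face [ 521.2 -258.1] 12.7 side fit [ 0.5225 -0.2594] ztop [0.0381 0.0388] exp 0.038
top base [ 527.  -257.9] 25.7 top face [ 526.2 -255.5] 11.7 side fit [ 0.5246 -0.2602] ztop [0.041  0.0423] exp 0.038
scene base [ 498.7 -169. ] 22.9 top face [ 498.5 -170.4] 10.2 side fit [ 0.5004 -0.1716] ztop [0.0359 0.0367] exp 0.035
top base [ 504.9 -168.4] 22.6 top face [ 503.4 -167.7] 8.7 side fit [ 0.5035 -0.1738] ztop [0.0382 0.0391] exp 0.035
scene base [486.9 -57. ] 30.8 top face [488.  -55.9] 17.0 side fit [ 0.4887 -0.0572] ztop [0.0423 0.0429] exp 0.042
top base [493.  -54.8] 29.6 top face [491.6 -54.1] 15.6 side fit [ 0.4937 -0.0559] ztop [0.0446 0.046 ] exp 0.042Traceback (most recent call last):
  File "<stdin>", line 2, in <modul
[... 1082 characters left out ...]
g, np_ulong
    from scipy._lib._array_api import (Array, array_namespace, is_lazy_array,
                                       is_numpy, is_marray, xp_result_device,
                                       xp_size, xp_result_type)
    from scipy._lib.array_api_compat import (
    ...<11 lines>...
    )
    from numpy import *  # noqa: F403  # pyright: ignore[reportWildcardImportFromLibrary]
    ^^^^^^^^^^^^^^^^^^^
    from ._private.utils import *
    import importlib.metadata
    from importlib.abc import MetaPathFinder
    from .resources import abc as _resources_abc
    from ._common import (
    ...<4 lines>...
    )
    @as_file.register(pathlib.Path)
                      ^^^^^^^^^^^^
```

My helper's name `grp.py` shadowed a standard module, so only that picture failed. The measurements all show four seated weights. I'll rename it, look once, then hand in.

```bash
mv grp.py gcheck.py; python3 - <<'E'
import numpy as np,cv2
p=np.load("pics/scene10.npz")["p"]; cv2.imwrite("pics/v10.png",cv2.resize(p[200:380,190:490,::-1],(800,480),interpolation=2))
E
```

```text
(no output)
```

View pics/v10.png

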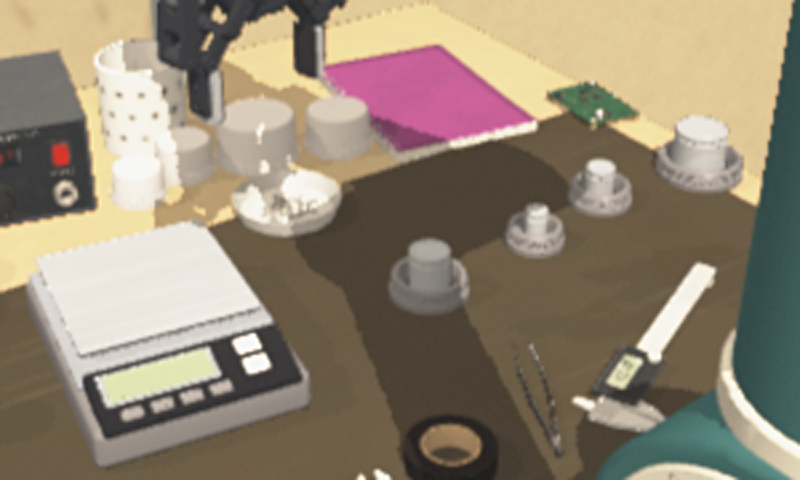

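The four weights stand in their bases at (430,270), (537,225), (600,185) and (700,150). The pan is empty, the dish has not moved, and the gripper is clear.

```bash
python3 -c "
from bench import ticket; print(ticket.sign_off())"
```

```text
the job is handed in; nothing more can be done
None
```

All four weights stand seated in their own case bases by the last camera check, the pan is empty and the dish is where it was; I handed the job in at about 24 s, and the sign-off returned no verdict.

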